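# Start the self-tapping cover screw of a microscope lamp supply

## Task

One of the four cover screws on the sheet-metal lamp supply case only stands in the loose clip of its hole. Take the socket driver from its stand, seat it on that screw, press until the clip bears, and turn it clockwise under firm, even pressure so that it cuts its first thread for one full turn: neither spinning idle for lack of pressure nor punched in by too much. Leave the driver standing upright on the screw, and do not shove or tip the things around.

Things in the scene. Friction and masses are not known exactly. Their poses are not given: they have to be found in the camera images.
- case: Lamp supply case fixed to the bench: cream box 160 x 120 mm, 55 mm high with its aluminium cover. Origin: centre of its underside, z up. A hex-head screw stands near each corner, at (+-50, +-30) mm in its frame. Three are home (flange on the cover); the one to start, at (-50, +30) mm, stands 7 to 27 mm higher.
- screw: The screw to start: steel, upright, held in its hole; it only turns and sinks. Origin: centre of the top face of its washer flange (27 mm across, 2.5 mm thick), at first 9 to 30 mm over the cover (height varies); z up, x square to a flat. On the flange a hexagon 14 mm across flats, 8 mm high, then a cone that narrows to 9 mm across at 11 mm over the origin.
- turn (a joint): How far the screw has been turned, rad; starts at 0, grows clockwise seen from above (screwing in), stops at 14.5. Takes about 0.06 N m. The screw's point stands in a floating clip under the cover: pressed with about 4 N, screw and clip sink together without cutting, by 0 to 12 mm (hidden, it differs), until the clip bears and the force rises.
- depth (a joint): How far the screw has cut into its clip, m; starts at 0, stops at 0.006. Once the clip bears, it cuts (3 mm per turn) only while turned and pressed with more than about 9 N. With less it spins idle; above about 18 N it is punched in without a thread, turning or not. 11 to 15 N, driver's weight included, is right. It stays where it is left.
- driver: Short socket driver, about 0.15 kg, upright in its stand. Origin: centre of the socket's mouth (lower end), z up, x square to a flat of the bore; 102 mm long. Black round handle 30 mm across, 44 to 98 mm over the origin; 26 mm shaft below. Bottom 14 mm: socket, outside a hexagon 23.4 mm across flats, bore 15.4 mm across flats, 14 mm deep.
- stand: Grey plastic block 70 x 70 mm, 25 mm high, fixed to the bench, with a round hole 30 mm across and 20 mm deep in its middle, in which the driver stands (driver's origin 5 mm above the bench). Origin: centre of the underside.
- bottle: Plastic reagent bottle with screw cap, 64 mm across, 150 mm high, standing on the bench; origin at the centre of its underside. Bystander.
- vial: Glass jar with a grey cap, 38 mm across, 70 mm high; origin at the centre of its underside. Bystander.
- slide_box: Closed wooden slide box 100 x 80 x 34 mm; origin at the centre of its underside. Bystander.
- driver_handle (a point): Point on the driver's axis in the handle, 75 mm over its origin: where to grip. Seated on the screw, the driver's rim rests on the flange, so that its origin meets the screw's; it has about 12 degrees of play either way about its axis and stands by itself when let go, as it does in the stand.
Not all that is in view belongs to the job. Leave any green or orange look-alike of the driver alone.

How it is judged:
By the outcome, as a careful person would: the job done as asked, in the order asked, and still so for the second after the job is handed in, with the robot touching nothing.
It also fails if it takes over 69 s, if anything falls off the work surface, if the arm or the gripper's body presses on something with over 40 N, if the wrist force passes 120 N, or if a joint passes its speed limit or range.

## Robot

A 6-joint arm with a two-finger parallel gripper is mounted at the origin on the work surface. World frame = base frame: x ahead of the robot, y to its left, z up, the work surface at z = 0. Lengths are in m, angles in rad, forces in N, time in s.
With the tool pointing down it reaches from about 0.3 to 0.75 m from the base axis. Payload 8.5 kg.
Tool frame: the origin (TCP) lies on the centre line of the jaws, within the pads' length; the fingertips stand 19 mm ahead of it and the grasp point (between the pads) is the TCP; z points along the fingers, y is the line along which they close (so a half turn about z gives the same grasp; the last joint's range is limited). The gripper opens to 88 mm and grips with 3 to 60 N. Pads are 18 mm wide; open, the fingers measure 123 mm over their backs; the gripper's body (75 mm by 187 mm) begins 45 mm behind the grasp point.
Start: joints at [-0.215, 0.381, 1.297, -0, 1.464, -0.215], TCP at [0.55, 0, 0.258] pointing down, gripper open.
Joint ranges: [-3.11, 3.11], [-0.89, 2.33], [0.22, 2.48], [-1.42, 4.56], [0.17, 2.85], [-2.88, 2.88]. Speed limits (rad/s): [2.39, 2.39, 3.14, 3.14, 3.14, 3.14].

## Interface

Orientations are given as [roll, pitch, yaw] about the fixed x, y, z axes, in that order (R = Rz(yaw) Ry(pitch) Rx(roll)).
In Python, from plant import robot, eyes, nets gives the robot as it stands.
- The arm moves only by the tool jog_arm, never from a script. Its argument "rows" is a list that holds one entry, the list of rows, each a list of 7 numbers: the shift along the tool's x, y, z normalised to -1 to 1, where 1 is 30 cm, then the turn, a rotation vector about the tool's x, y, z normalised to -1 to 1, where 1 is 0.5 rad, then the closure, from 0 (fully open) to 1 (shut). A call has 1 to 20 rows; each row is the pose to reach, as a shift and turn from the pose commanded when the call began, along the tool's axes at that moment; what a row does not reach only later rows make up. A row lasts 1/10 s, in which the tool goes at most 50 mm and 8.59 degrees, less where a joint would pass 70% of its speed; a pose out of reach is approached as far as the arm can. A call with a number of a shift or a turn outside -1 to 1 is refused whole. A call with a gripper value outside its range is refused whole. The fingers move at their own pace and stop on an object; "grip_force" is the grip in N (left out, the last holds). Time passes only in rows, so rows that repeat a pose let the fingers close. It gives the time, the measured TCP pose, the force, the opening and the grip force at its end, in the units of the state.
- robot.sense(): the state, without advancing time (a new reading comes with each control period).
- eyes.read_camera(name): name is "scene" or "side" or "wrist"; returns the picture (400x640x3 uint8, red, green, blue); there is no depth.
- eyes.calibration(name): a dict with "mtx" (3x3 intrinsics, pixels), "extrinsics" (4x4, takes a point from camera to world coordinates); the wrist camera has in their place "T_tool_cam" (4x4, takes a point from camera to tool coordinates, whose origin is the TCP and whose axes are the flange's). Camera axes: x right, y down, z forward; pixel columns grow to the right and rows downward; lengths in m; the calibration is good to about 2 mm. A picture is of the moment at which its call begins: read the wrist's pose just before it. calibration takes no time and is no camera call.
- robot.sign_off(): hands the job in; it is judged then, once.
Trained networks look in the newest picture that a camera, given by its name, has taken for a name from the list of things; names that differ only in an ending like _2 or _b are one class to them, and where a whole thing is asked for, a point or a joint stands for the part that bears it (a point fixed in the world has none). Each returns a list of dicts, best first, with "p" (0 to 1); they miss things now and then, are a little off and sometimes report something else, mostly with a low value. They report only what shows in the picture. A call takes as long as a camera call. They do not tell look-alikes from the thing itself.
- nets.find_in(camera, name): "rect" ([left, top, right, bottom] in pixels, round what is visible of it).
- nets.masks_of(camera, name): "mask" (400x640 bool, what is visible of it) and "rect" ([left, top, right, bottom] in pixels, round what is visible of it).
- nets.tip_of(camera, name): "at" ([column, row] in pixels: a listed point, or the origin of a listed thing).
The state is a dict: "t": time; "q": joint angles; "qvel": joint speeds; "joint_efforts": joint torques, N m; "ee_pos": TCP position; "orientation": TCP orientation; "force": force on the tool from outside, world axes, zero at the start; "moment": the same for the moment, N m; "opening": finger opening in m; "grasp_force": force on a finger pad.
Only numpy, scipy, OpenCV 4.12 (cv2) and the standard library are available. Lean on these libraries where they do the work, as an engineer would, in place of code of your own. Each camera call takes 0.05 s, during which the arm holds its last target. There are 200 camera calls.

## Working session

There is one attempt and no reset: what is moved stays moved. The work goes in short steps, Python scripts to look and compute and a tool call to move; the robot and the scene stay as the last step left them, time stands still between calls to the robot, and variables do not carry over. Pictures are saved under pics/ and viewed, at most 10 in all, crops included, and the job is handed in when it is done.

Besides the shell and the picture viewer there is one more tool, called after ">>>" by a JSON object that holds its "api" and its "payload". jog_arm: Moves the arm, as the interface text tells. Scaled input: -1 to 1 covers 30 cm each way for a shift and 0.5 rad each way for a turn. Its arguments: {"type":"object","properties":{"rows":{"type":"array","items":{"type":"array","items":{"type":"array","items":{"type":"number"}}}},"grip_force":{"type":"number"}},"required":["rows"]}

```bash
mkdir -p pics; ls; python3 - <<'E'
from plant import robot, eyes, nets
import cv2, numpy as np
s=robot.sense(); print({k:np.round(v,3).tolist() for k,v in s.items()})
for c in ("scene","side"):
    im=eyes.read_camera(c); cv2.imwrite(f"pics/{c}0.png",im[:,:,::-1])
    k=eyes.calibration(c); print(c,np.round(k["mtx"],1).tolist(),np.round(k["extrinsics"],3).tolist())
    for n in ("driver","screw","stand","case","driver_handle"):
        print(n,[(np.round(d["at"],1).tolist(),round(d["p"],2)) for d in nets.tip_of(c,n)])
print(eyes.calibration("wrist"))
E
```

```text
pics
{'t': 0.0, 'q': [-0.215, 0.381, 1.298, -0.0, 1.464, -0.215], 'qvel': [0.0, 0.0, 0.0, 0.002, 0.001, 0.0], 'joint_efforts': [-0.001, -43.794, -22.455, 0.071, 0.035, -0.0], 'ee_pos': [0.55, 0.0, 0.257], 'orientation': [-3.14, -0.0, 1.571], 'force': [-0.29, -0.331, 0.117], 'moment': [0.032, 0.008, -0.036], 'grasp_force': 0.0, 'opening': 0.088}
scene [[413.6, 0.0, 317.7], [0.0, 413.6, 202.7], [0.0, 0.0, 1.0]] [[0.724, 0.393, -0.567, 0.973], [0.69, -0.43, 0.582, -0.403], [-0.015, -0.813, -0.582, 0.49], [0.0, 0.0, 0.0, 1.0]]
driver [([387.5, 221.4], 0.96), ([316.5, 183.3], 0.85), ([358.7, 194.0], 0.76), ([403.8, 208.5], 0.7)]
screw [([203.7, 234.1], 0.53)]
stand [([357.9, 196.6], 0.83)]
case [([200.6, 292.7], 0.73)]
driver_handle [([358.3, 163.9], 0.87), ([410.6, 177.0], 0.82), ([387.9, 190.4], 0.65), ([317.1, 154.8], 0.58), ([252.4, 195.5], 0.51)]
side [[417.8, 0.0, 319.5], [0.0, 417.8, 202.4], [0.0, 0.0, 1.0]] [[0.996, -0.04, 0.074, 0.545], [-0.084, -0.553, 0.829, -0.579], [0.008, -0.832, -0.554, 0.45], [0.0, 0.0, 0.0, 1.0]]
driver [([333.1, 193.1], 0.91), ([242.5, 194.7], 0.87), ([329.6, 175.8], 0.87), ([285.7, 183.8], 0.65)]
screw [([248.4, 269.6], 0.6)]
stand [([286.8, 183.0], 0.55), ([285.3, 183.8], 0.3)]
case [([284.6, 332.9], 0.73), ([391.2, 193.3], 0.4)]
driver_handle [([284.2, 150.4], 0.94), ([337.4, 157.4], 0.94), ([238.3, 164.7], 0.83), ([330.7, 145.4], 0.62)]
{'mtx': array([[335.72514103,   0.        , 316.99356294],
       [  0.        , 335.72514103, 200.80902373],
       [  0.        ,   0.        ,   1.        ]]), 'T_tool_cam': array([[-1.36715061e-03, -9.58952285e-01, -2.83564184e-01,
         7.38236873e-02],
       [ 9.99998995e-01, -1.20461374e-03, -7.47563176e-04,
        -5.06005772e-04],
       [ 3.75292104e-04, -2.83564921e-01,  9.58952968e-01,
        -1.27081899e-01],
       [ 0.00000000e+00,  0.00000000e+00,  0.00000000e+00,
         1.00000000e+00]])}
```

View pics/scene0.png

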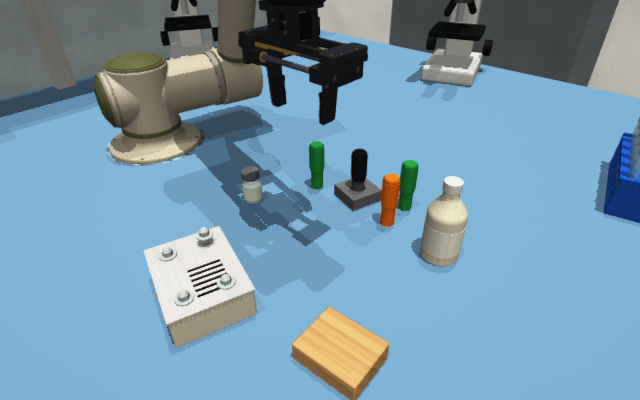

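View pics/side0.png

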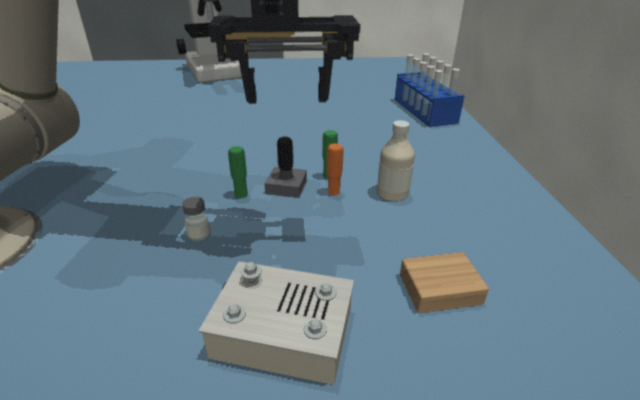

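The black driver in its stand is at scene (358,194) and side (286,183). The raised screw is at scene (204,234) and side (250,270), on the case's near-robot corner. Two green and one orange look-alikes stand around the stand. Next I triangulate these.

```bash
cat > h.py <<'E'
from plant import robot, eyes, nets
import cv2, numpy as np
from scipy.spatial.transform import Rotation as R
def cam(c):
    k=eyes.calibration(c)
    if c=="wrist":
        s=robot.sense(); T=np.eye(4); T[:3,:3]=R.from_euler("xyz",s["orientation"]).as_matrix(); T[:3,3]=s["ee_pos"]
        return k["mtx"],T@k["T_tool_cam"]
    return k["mtx"],np.array(k["extrinsics"])
def proj(C,X):
    K,E=C; p=(np.atleast_2d(X)-E[:3,3])@E[:3,:3]@K.T; return p[:,:2]/p[:,2:]
def tri(*obs):
    A=np.zeros((3,3));b=np.zeros(3)
    for (K,E),uv in obs:
        d=E[:3,:3]@np.linalg.solve(K,[*uv,1]); d/=np.linalg.norm(d); P=np.eye(3)-np.outer(d,d); A+=P; b+=P@E[:3,3]
    return np.linalg.solve(A,b)
def onz(C,uv,z):
    K,E=C; d=E[:3,:3]@np.linalg.solve(K,[*uv,1]); return E[:3,3]+d*(z-E[2,3])/d[2]
E
python3 - <<'E'
from h import *
a,b=cam("scene"),cam("side")
for n,u,v in (("handle",(358.3,163.9),(284.8,150.4)),("base",(358.7,195),(285.7,183.8)),("screw",(203.7,234.1),(248.4,269.6)),
  ("gA",(317.1,154.8),(238.3,164.7)),("gB",(410.6,177),(330.7,145.4)),("or",(387.9,190.4),(337.4,157.4)),("case",(200.6,292.7),(284.6,332.9))):
    X=tri((a,u),(b,v)); print(n,X.round(4),(proj(a,X)-u).round(1),(proj(b,X)-v).round(1))
E
```

```text
handle [0.5428 0.1537 0.0826] [[ 0.1 -1. ]] [[0.3 1. ]]
base [0.5415 0.1618 0.0033] [[ 0.1 -0.5]] [[0.2 0.5]]
screw [ 0.4899 -0.1672  0.0722] [[ 0.2 -0.9]] [[0.4 1.1]]
gA [0.4527 0.1307 0.0728] [[-0.2  1.6]] [[-0.5 -1.7]]
gB [0.6366 0.1952 0.0714] [[ 0.  -0.4]] [[0.1 0.3]]
or [0.6408 0.1151 0.084 ] [[ 0.1 -1.1]] [[0.3 1. ]]
case [ 0.533  -0.216   0.0058] [[-0.2  0.5]] [[-0.2 -0.6]]
```

>>> {"api": "jog_arm", "payload": {"rows": [[[0.523, -0.027, 0, 0, 0, -1, 0], [0.523, -0.027, 0, 0, 0, -1, 0], [0.523, -0.027, 0, 0, 0, -1, 0], [0.523, -0.027, 0, 0, 0, -1, 0], [0.523, -0.027, 0, 0, 0, -1, 0]]]}}

```text
t: 1.1
ee_pos: [0.5415, 0.1585, 0.2577]
orientation: [-3.142, -0.0, 2.074]
force: [-0.5, -0.7, -0.5]
opening: 0.0879
grasp_force: 0.0
```

>>> {"api": "jog_arm", "payload": {"rows": [[[0, 0, 0, 0, 0, -1, 0], [0, 0, 0, 0, 0, -1, 0], [0, 0, 0, 0, 0, -1, 0], [0, 0, 0, 0, 0, -1, 0]]]}}

```text
t: 1.5
ee_pos: [0.5421, 0.1556, 0.2577]
orientation: [-3.141, 0.0, 2.572]
force: [0.1, -0.3, 0.7]
opening: 0.0882
grasp_force: 0.0
```

>>> {"api": "jog_arm", "payload": {"rows": [[[0, 0, 0, 0, 0, -1, 0], [0, 0, 0, 0, 0, -1, 0], [0, 0, 0, 0, 0, -1, 0], [0, 0, 0, 0, 0, -1, 0]]]}}

```text
t: 1.9
ee_pos: [0.5421, 0.1556, 0.2577]
orientation: [-3.141, -0.0, 3.072]
force: [-0.1, 0.1, -0.4]
opening: 0.0882
grasp_force: 0.0
```

>>> {"api": "jog_arm", "payload": {"rows": [[[0, 0, 0, 0, 0, -1, 0], [0, 0, 0, 0, 0, -1, 0], [0, 0, 0, 0, 0, -1, 0], [0, 0, 0, 0, 0, -1, 0], [0, 0, 0, 0, 0, -1, 0]]]}}

```text
t: 2.4
ee_pos: [0.5421, 0.1557, 0.2577]
orientation: [-3.141, -0.0, -2.715]
force: [-0.2, -0.6, 0.4]
opening: 0.0878
grasp_force: 0.0
```

```bash
python3 - <<'E'
from h import *
s=robot.sense(); print(s["t"],s["q"].round(3) if hasattr(s["q"],"round") else s["q"],s["ee_pos"],s["orientation"])
C=cam("wrist"); im=eyes.read_camera("wrist"); cv2.imwrite("pics/w1.png",im[:,:,::-1])
for n in ("driver_handle","stand","driver"):
    for d in nets.tip_of("wrist",n):
        print(n,np.round(d["at"],1),round(d["p"],2),[onz(C,d["at"],z).round(4) for z in ({"driver_handle":.08,"stand":0,"driver":.005}[n],)])
E
```

```text
2.4 [ 0.07   0.405  1.257 -0.     1.479 -1.927] [0.54212646 0.15570432 0.2577392 ] [-3.14143323e+00 -1.01056613e-04 -2.71520853e+00]
driver_handle [252. 256.] 0.72 [array([0.6358, 0.128 , 0.08  ])]
driver_handle [334.7  79.4] 0.69 [array([0.4521, 0.1324, 0.08  ])]
driver_handle [313.9 184.7] 0.63 [array([0.5439, 0.1542, 0.08  ])]
driver_handle [309.7 278.9] 0.62 [array([0.6354, 0.1906, 0.08  ])]
stand [317.7 167.7] 0.84 [array([0.5416, 0.1572, 0.    ])]
driver [328.6  80.3] 0.83 [array([0.45  , 0.1284, 0.005 ])]
driver [313.1 247.9] 0.77 [array([0.6341, 0.1929, 0.005 ])]
driver [264.1 227. ] 0.7 [array([0.6335, 0.1278, 0.005 ])]
driver [317.9 168. ] 0.61 [array([0.541 , 0.1571, 0.005 ])]
```

View pics/w1.png

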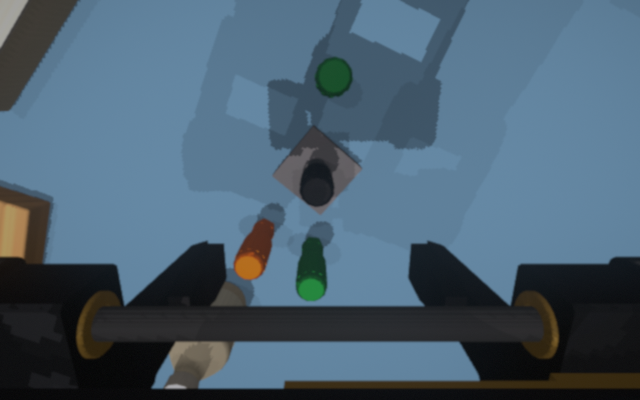

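The wrist view shows the black driver's handle at about (317,183), in the stand's diamond at (317,168). Green and orange look-alikes are at (334,77), (311,275) and (255,255). I'll refine the driver axis by fitting the dark silhouette.

```bash
cat >> h.py <<'E'
from scipy.optimize import minimize
def hull_mask(C,x,y,z0,z1,r):
    a=np.linspace(0,2*np.pi,48); P=np.concatenate([np.c_[x+r*np.cos(a),y+r*np.sin(a),0*a+z] for z in (z0,z1)])
    m=np.zeros((400,640),np.uint8); p=(proj(C,P)*16).astype(np.float32)
    cv2.fillConvexPoly(m,cv2.convexHull(p).astype(np.int32),1,shift=4); return m>0
def fit_handle(C,im,x0,zb,r=.015):
    dark=(im.max(2)<50)
    near=cv2.dilate(hull_mask(C,*x0,zb+.044,zb+.098,r).astype(np.uint8),np.ones((13,13)))>0
    best=None
    for dx in np.arange(-.008,.0081,.0005):
        for dy in np.arange(-.008,.0081,.0005):
            m=hull_mask(C,x0[0]+dx,x0[1]+dy,zb+.044,zb+.098,r); v=(m&dark).sum()/((m|(dark&near)).sum())
            if best is None or v>best[0]: best=(v,x0[0]+dx,x0[1]+dy)
    return best
E
python3 - <<'E'
from h import *
for c in ("wrist","scene","side"):
    C=cam(c); im=eyes.read_camera(c); print(c,fit_handle(C,im,(.542,.156),.005))
E
```

```text
wrist (np.float64(0.9194167306216423), np.float64(0.5405000000000001), np.float64(0.155))
scene (np.float64(0.8058419243986255), np.float64(0.545), np.float64(0.1535))
side (np.float64(0.734006734006734), np.float64(0.543), np.float64(0.1505))
```

>>> {"api": "jog_arm", "payload": {"rows": [[[0.005, 0, 0.327, 0, 0, 0, 0], [0.005, 0, 0.327, 0, 0, 0, 0], [0.005, 0, 0.327, 0, 0, 0, 0], [0.005, 0, 0.327, 0, 0, 0, 0]]]}}

```text
t: 3.15
ee_pos: [0.541, 0.1563, 0.1607]
orientation: [-3.142, 0.0, -2.713]
force: [0.6, -0.4, 0.9]
opening: 0.0881
grasp_force: 0.0
```

```bash
python3 - <<'E'
from h import *
s=robot.sense(); print(s["ee_pos"],s["force"])
C=cam("wrist"); im=eyes.read_camera("wrist"); cv2.imwrite("pics/w2.png",im[:,:,::-1]); b=fit_handle(C,im,(.541,.155),.005); print(b)
y=s["orientation"][2]; d=np.array(b[1:])-s["ee_pos"][:2]; print("tool dx,dy",d@[np.cos(y),np.sin(y)],d@[np.sin(y),-np.cos(y)])
E
```

```text
[0.54100154 0.15633558 0.16067328] [ 0.64464386 -0.41003088  0.86431181]
(np.float64(0.9103585657370518), np.float64(0.5405000000000001), np.float64(0.1555))
tool dx,dy 0.000803656557952315 -0.0005512509803662026
```

View pics/w2.png

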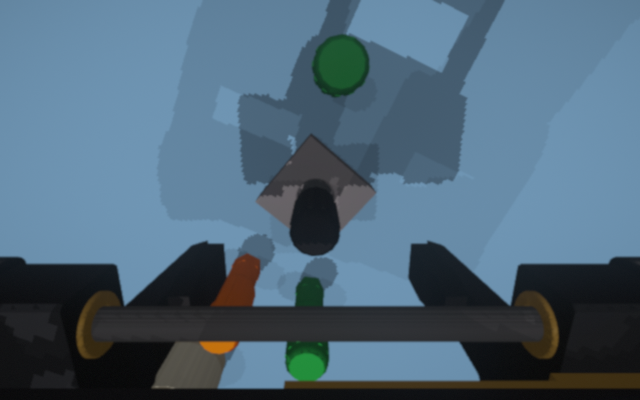

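>>> {"api": "jog_arm", "payload": {"rows": [[[0.003, -0.001, 0.268, 0, 0, 0, 0], [0.003, -0.001, 0.268, 0, 0, 0, 0], [0.003, -0.001, 0.268, 0, 0, 0, 0], [0.003, -0.001, 0.268, 0, 0, 0, 0]]], "grip_force": 45}}

```text
t: 3.6
ee_pos: [0.5413, 0.1558, 0.0817]
orientation: [-3.14, 0.003, -2.712]
force: [0.5, -0.3, -0.4]
opening: 0.0881
grasp_force: 0.0
```

>>> {"api": "jog_arm", "payload": {"rows": [[[0, 0, 0, 0, 0, 0, 1], [0, 0, 0, 0, 0, 0, 1], [0, 0, 0, 0, 0, 0, 1], [0, 0, 0, 0, 0, 0, 1], [0, 0, 0, 0, 0, 0, 1], [0, 0, 0, 0, 0, 0, 1], [0, 0, 0, 0, 0, 0, 1], [0, 0, 0, 0, 0, 0, 1]]]}}

```text
t: 4.4
ee_pos: [0.5398, 0.1557, 0.0792]
orientation: [3.141, -0.0, -2.712]
force: [-0.8, 0.2, 0.8]
opening: 0.0292
grasp_force: 44.9
```

>>> {"api": "jog_arm", "payload": {"rows": [[[0, 0, -0.15, 0, 0, 0, 1], [0, 0, -0.3, 0, 0, 0, 1], [0, 0, -0.45, 0, 0, 0, 1], [0, 0, -0.6, 0, 0, 0, 1], [0, 0, -0.667, 0, 0, 0, 1], [0.06, -0.13, -0.667, 0, 0, 0, 1], [0.12, -0.27, -0.667, 0, 0, 0, 1], [0.18, -0.41, -0.667, 0, 0, 0, 1], [0.24, -0.55, -0.667, 0, 0, 0, 1], [0.3, -0.69, -0.667, 0, 0, 0, 1], [0.36, -0.82, -0.667, 0, 0, 0, 1], [0.398, -0.911, -0.667, 0, 0, 0, 1], [0.398, -0.911, -0.667, 0, 0, 0, 1], [0.398, -0.911, -0.667, 0, 0, 0, 1], [0.398, -0.911, -0.667, 0, 0, 0, 1], [0.398, -0.911, -0.667, 0, 0, 0, 1]]]}}

```text
t: 6.0
ee_pos: [0.545, -0.1413, 0.2794]
orientation: [3.141, 0.0, -2.711]
force: [-0.3, 0.1, -2.4]
opening: 0.0288
grasp_force: 44.9
```

```bash
python3 - <<'E'
from h import *
s=robot.sense(); print(s["t"],s["q"],s["ee_pos"],s["orientation"],s["force"])
C=cam("wrist"); im=eyes.read_camera("wrist"); np.save("w3.npy",im); cv2.imwrite("pics/w3.png",im[:,:,::-1])
for d in nets.tip_of("wrist","screw"): print(np.round(d["at"],1),round(d["p"],2),onz(C,d["at"],.075).round(4))
for d in nets.tip_of("wrist","driver"): print(np.round(d["at"],1),round(d["p"],2))
D=s["ee_pos"]-[0,0,.075]; print("predicted mouth",proj(C,D))
tiles=[]
for c in ("scene","side"):
    C=cam(c); im=eyes.read_camera(c); np.save(c+"3.npy",im)
    u=proj(C,D)[0].astype(int); v=proj(C,[.49,-.167,.075])[0].astype(int); print(c,u,v)
    for k in (u,v): tiles.append(cv2.resize(im[max(0,k[1]-30):k[1]+30,k[0]-40:k[0]+40,::-1],(400,300),interpolation=cv2.INTER_CUBIC))
cv2.imwrite("pics/t3.png",np.vstack([np.hstack(tiles[:2]),np.hstack(tiles[2:])]))
E
```

```text
6.0 [-4.64026373e-01  3.89749430e-01  1.21947268e+00  1.00919218e-04
  1.53245313e+00 -2.46567865e+00] [ 0.54501173 -0.14134401  0.27944539] [ 3.14146513e+00  2.70042006e-05 -2.71074057e+00] [-0.32914049  0.05828397 -2.37564993]
[313.8 117.3] 0.61 [ 0.4924 -0.1679  0.075 ]
[315.2 225.2] 0.72
[544.3 187.2] 0.55
predicted mouth [[315.71092697 221.18457461]]
scene [226 166] [203 231]
side [287 171] [248 268]
```

View pics/w3.png

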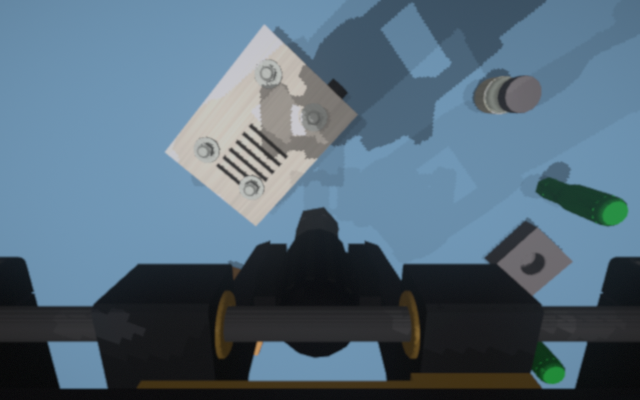

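View pics/t3.png

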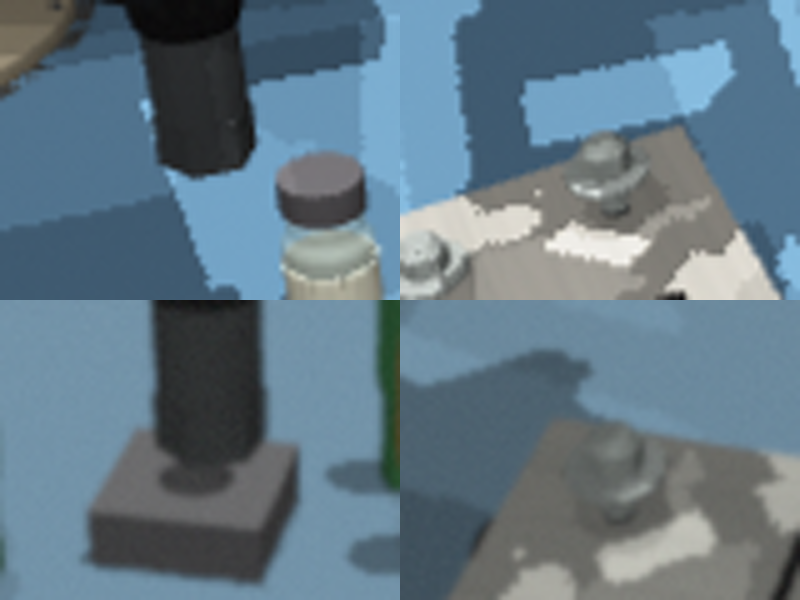

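The wrist view shows the raised screw at about (314,118) and the driver's mouth at about (317,213), hanging straight. The driver left the stand cleanly: scene and side show it vertical in the jaws. Next I zoom in on the screw and the socket hexagon.

```bash
python3 - <<'E'
import cv2,numpy as np
im=np.load("w3.npy")[:,:,::-1]
a=cv2.resize(im[95:145,289:339],(400,400),interpolation=cv2.INTER_CUBIC)
b=cv2.resize(im[200:250,292:342],(400,400),interpolation=cv2.INTER_CUBIC)
f=lambda x,g:np.clip(x.astype(float)*g,0,255)
cv2.imwrite("pics/z3.png",np.hstack([f(a,1.6),f(b,4)]))
E
```

```text
[ WARN:0@0.086] global loadsave.cpp:1063 imwrite_ Unsupported depth image for selected encoder is fallbacked to CV_8U.
```

View pics/z3.png

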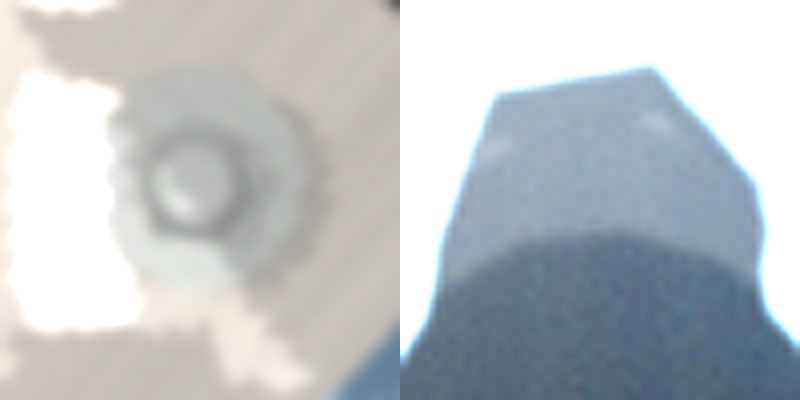

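>>> {"api": "jog_arm", "payload": {"rows": [[[0.02, 0, 0.12, 0, 0, 0, 1], [0.033, 0, 0.233, 0, 0, 0, 1], [0.033, 0, 0.233, 0, 0, 0, 1], [0.033, 0, 0.233, 0, 0, 0, 1], [0.033, 0, 0.233, 0, 0, 0, 1]]]}}

```text
t: 6.75
ee_pos: [0.5369, -0.147, 0.2114]
orientation: [-3.139, 0.002, -2.712]
force: [-0.6, -0.7, -2.2]
opening: 0.0287
grasp_force: 44.9
```

```bash
python3 - <<'E'
from h import *
s=robot.sense(); print(s["t"],s["ee_pos"],s["orientation"],s["force"])
C=cam("wrist"); im=eyes.read_camera("wrist"); np.save("w4.npy",im); np.save("C4.npy",C[1])
for d in nets.tip_of("wrist","screw"): print(np.round(d["at"],1),round(d["p"],2),onz(C,d["at"],.075).round(4))
u=proj(C,[.4915,-.1675,.078])[0].astype(int); print(u)
a=im[u[1]-35:u[1]+35,u[0]-35:u[0]+35,::-1]; cv2.imwrite("pics/z4.png",cv2.resize(cv2.convertScaleAbs(a,alpha=1.3),(560,560),interpolation=cv2.INTER_CUBIC))
E
```

```text
6.75 [ 0.53687945 -0.14696911  0.21139976] [-3.13894624e+00  2.08583552e-03 -2.71219858e+00] [-0.57860854 -0.68352693 -2.21864353]
[314.8 134.9] 0.73 [ 0.4934 -0.1682  0.075 ]
[316 133]
```

View pics/z4.png

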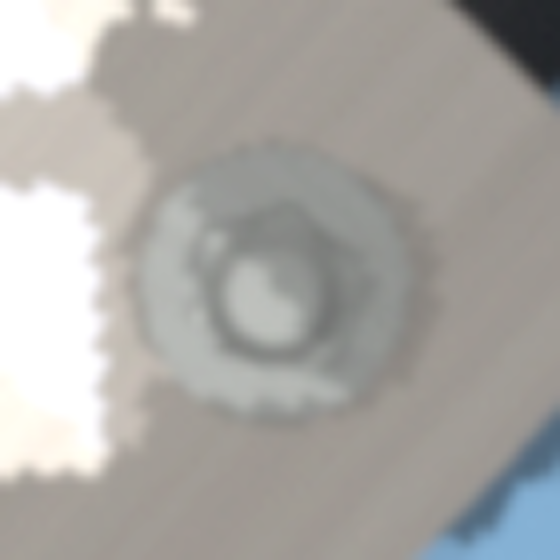

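The zoomed view shows the flange centred at pixel (315.4,133.1) and the cone top at (315.0,135.8). Its hex corners are unclear. Next I compute the screw position, and the socket mouth through the same camera.

```bash
python3 - <<'E'
from h import *
from scipy.optimize import least_squares
K=eyes.calibration("wrist")["mtx"]; TC=eyes.calibration("wrist")["T_tool_cam"]
# mouth in tool frame (w3)
V=np.array([[304.1,211.9],[323.3,208.5],[336.4,222.5]])
def hexv(p):
    a=p[3]+np.radians([60,0,-60]); return np.c_[p[0]+.01351*np.cos(a),p[1]+.01351*np.sin(a),0*a+p[2]]
best=None
for a0 in np.linspace(-3.1,3.1,13):
  for sg in (1,-1):
    def f(p):
        q=hexv(p) if sg>0 else hexv(p)[::-1]
        return np.r_[(proj((K,TC),q)-V).ravel(),(p[2]-.075)/.001*0.5]
    r=least_squares(f,[0,0,.075,a0])
    if best is None or r.cost<best.cost: best=r
print("mouth tool xyz,ang",best.x[:3].round(4),np.degrees(best.x[3])%60,"cost",best.cost)
# screw in tool frame via w4
s=robot.sense(); E=np.load("C4.npy")
c=np.array([315.4,133.1])
a=np.linspace(0,6.283,60)
for z in (.066,.070,.074,.078,.082):
    X=onz((K,E),c,z); q=proj((K,E),np.c_[X[0]+.0135*np.cos(a),X[1]+.0135*np.sin(a),0*a+z]); t=proj((K,E),X+[0,0,.011])[0]
    print(z,X.round(4),"diam",np.ptp(q,0).round(1),"meas 34.3,34.8; cone-top",t.round(1),"meas 315,135.8")
E
```

```text
mouth tool xyz,ang [-0.0042  0.0006  0.076 ] 19.1561226996705 cost 1.7836821115194148
0.066 [ 0.4927 -0.1681  0.066 ] diam [33.8 34.3] meas 34.3,34.8; cone-top [315.3 134.4] meas 315,135.8
0.07 [ 0.4924 -0.1682  0.07  ] diam [34.3 34.9] meas 34.3,34.8; cone-top [315.3 134.4] meas 315,135.8
0.074 [ 0.4921 -0.1683  0.074 ] diam [34.8 35.4] meas 34.3,34.8; cone-top [315.3 134.5] meas 315,135.8
0.078 [ 0.4917 -0.1684  0.078 ] diam [35.4 35.9] meas 34.3,34.8; cone-top [315.3 134.5] meas 315,135.8
0.082 [ 0.4914 -0.1685  0.082 ] diam [35.9 36.5] meas 34.3,34.8; cone-top [315.3 134.5] meas 315,135.8
```

```bash
python3 - <<'E'
from h import *
K=eyes.calibration("wrist")["mtx"]; TC=eyes.calibration("wrist")["T_tool_cam"]
im=cv2.imread("pics/w2.png")[:,:,::-1]
T=np.eye(4); T[:3,:3]=R.from_euler("xyz",[-3.142,0,-2.713]).as_matrix(); T[:3,3]=[.541,.15634,.16067]
C=(K,T@TC)
for th in (40,50,60):
    dark=im.max(2)<th; best=(0,)
    near=cv2.dilate(hull_mask(C,.541,.155,.025,.103,.016).astype(np.uint8),np.ones((25,25)))>0
    for dx in np.arange(-.008,.0081,.0005):
      for dy in np.arange(-.008,.0081,.0005):
        x,y=.541+dx,.155+dy
        m=hull_mask(C,x,y,.049,.103,.015)|hull_mask(C,x,y,.026,.049,.013); v=(m&dark).sum()/(m|(dark&near)).sum()
        if v>best[0]: best=(v,x,y)
    d=np.array(best[1:])-[.541,.15634]; yw=-2.713
    print(th,best,"tool",d@[np.cos(yw),np.sin(yw)],d@[np.sin(yw),-np.cos(yw)], (dark&near).sum())
ys,xs=np.nonzero((im.max(2)<50)&near); print(xs.min(),xs.max(),ys.min(),ys.max()); a=np.linspace(0,6.28,40)
for dx in (0,.002,.004):
  X=np.array([.541,.15634])-np.array([np.cos(yw),np.sin(yw)])*dx
  q=proj(C,np.c_[X[0]+.015*np.cos(a),X[1]+.015*np.sin(a),0*a+.103]); print(dx,q.min(0),q.max(0))
E
```

```text
40 (np.float64(0.8361260053619303), np.float64(0.54), np.float64(0.1555)) tool 0.0012586481056301112 -0.0003484321256625844 2499
50 (np.float64(0.9420721615359152), np.float64(0.5405000000000001), np.float64(0.1555)) tool 0.000803872340155543 -0.000556227705829913 2867
60 (np.float64(0.9428385839558299), np.float64(0.5405000000000001), np.float64(0.1555)) tool 0.000803872340155543 -0.000556227705829913 2982
291 339 179 254
0 [290.13504238 206.93942265] [340.95509474 254.43596086]
0.002 [290.21614082 210.23788771] [340.89133539 257.46411472]
0.004 [290.29677871 213.51720843] [340.82793894 260.47542561]
```

```bash
python3 - <<'E'
from h import *
P=np.array([.54501,-.14134,.27945])
for c in ("scene","side"):
    C=cam(c); im=np.load(c+"3.npy").astype(int)
    p0,p1=proj(C,[P-[0,0,.036],P-[0,0,.068]])
    print(c,"pred axis",p0.round(1),p1.round(1),"dcol/drow",((p1-p0)[0]/(p1-p0)[1]).round(4))
    R_=[]
    for r in range(int(p0[1])-4,int(p1[1])+8):
        cx=p0[0]+(p1-p0)[0]/(p1-p0)[1]*(r-p0[1]); L=int(cx)-17
        row=im[r,L:L+35].max(1); d=row<75
        k=np.nonzero(d)[0]
        if len(k): R_.append((r,L+k.min(),L+k.max(),len(k)))
    R_=np.array(R_); print(R_.tolist())
K=eyes.calibration("wrist")["mtx"]; TC=eyes.calibration("wrist")["T_tool_cam"]
for x0 in (0,-.002,-.004): print(x0,"handle rim",proj((K,TC),[x0+.015,0,.031]),"seen 317,229.4; rim mid-flat mouth",proj((K,TC),[x0+.0117,0,.075]),"seen ~ (313.7,210)")
E
```

```text
scene pred axis [221.7 141. ] [225.3 162.4] dcol/drow 0.1672
[[137, 204, 234, 26], [138, 204, 233, 24], [139, 204, 233, 24], [140, 212, 233, 22], [141, 212, 233, 22], [142, 213, 233, 21], [143, 214, 233, 20], [144, 214, 233, 20], [145, 214, 233, 20], [146, 215, 234, 20], [147, 215, 234, 20], [148, 215, 234, 20], [149, 215, 234, 20], [150, 215, 234, 20], [151, 216, 234, 19], [152, 216, 235, 20], [153, 216, 234, 19], [154, 216, 234, 19], [155, 216, 234, 19], [156, 217, 235, 19], [157, 217, 235, 19], [158, 217, 235, 19], [159, 217, 236, 20], [160, 217, 236, 20], [161, 217, 236, 20], [162, 217, 236, 20], [163, 218, 236, 19], [164, 217, 236, 20], [165, 217, 236, 20], [166, 218, 235, 18], [167, 218, 235, 18], [168, 218, 234, 17], [169, 220, 233, 14]]
side pred axis [285.9 141.3] [286.9 165.9] dcol/drow 0.04
[[137, 276, 298, 23], [138, 277, 298, 22], [139, 277, 298, 22], [140, 278, 298, 21], [141, 278, 298, 21], [142, 278, 298, 21], [143, 278, 298, 21], [144, 278, 298, 21], [145, 278, 298, 21], [146, 278, 298, 21], [147, 278, 298, 21], [148, 278, 298, 21], [149, 278, 298, 21], [150, 278, 29
[... 160 characters left out ...]
 279, 298, 20], [159, 279, 299, 21], [160, 278, 299, 22], [161, 278, 299, 22], [162, 278, 299, 22], [163, 278, 299, 22], [164, 279, 299, 21], [165, 279, 299, 21], [166, 278, 299, 22], [167, 278, 299, 22], [168, 278, 298, 21], [169, 278, 298, 21], [170, 279, 298, 20], [171, 280, 297, 18], [172, 282, 296, 15]]
0 handle rim [[315.31436132 222.91988435]] seen 317,229.4; rim mid-flat mouth [[315.68221461 203.66811429]] seen ~ (313.7,210)
-0.002 handle rim [[315.32542618 226.66521811]] seen 317,229.4; rim mid-flat mouth [[315.69004361 206.70188483]] seen ~ (313.7,210)
-0.004 handle rim [[315.33641711 230.38552687]] seen 317,229.4; rim mid-flat mouth [[315.69783093 209.71950306]] seen ~ (313.7,210)
```

>>> {"api": "jog_arm", "payload": {"rows": [[[0.09, -0.002, 0, 0, 0, 0, 1], [0.179, -0.004, 0, 0, 0, 0, 1], [0.179, -0.004, 0, 0, 0, 0, 1], [0.179, -0.004, 0.06, 0, 0, 0, 1], [0.179, -0.004, 0.083, 0, 0, 0, 1], [0.179, -0.004, 0.083, 0, 0, 0, 1], [0.179, -0.004, 0.083, 0, 0, 0, 1]]]}}

```text
t: 7.55
ee_pos: [0.4882, -0.1701, 0.185]
orientation: [-3.141, 0.0, -2.712]
force: [0.6, -0.2, -1.1]
opening: 0.0292
grasp_force: 44.9
```

```bash
python3 - <<'E'
from h import *
s=robot.sense(); print(s["t"],s["q"].round(3),s["ee_pos"],s["orientation"],s["force"])
tiles=[]
for c in ("scene","side"):
    C=cam(c); im=eyes.read_camera(c); np.save(c+"5.npy",im)
    k=proj(C,[.492,-.168,.09])[0].astype(int); print(c,k-[40,60])
    tiles.append(cv2.resize(im[k[1]-60:k[1]+30,k[0]-40:k[0]+26,::-1],(396,540),interpolation=cv2.INTER_CUBIC))
cv2.imwrite("pics/t5.png",cv2.convertScaleAbs(np.hstack(tiles),alpha=1.5))
E
```

```text
7.55 [-0.565  0.391  1.509  0.     1.242 -2.565] [ 0.48820941 -0.17007328  0.18504306] [-3.14105755e+00  4.27523657e-04 -2.71197418e+00] [ 0.58415926 -0.23363974 -1.14452959]
scene [162 165]
side [209 200]
```

View pics/t5.png

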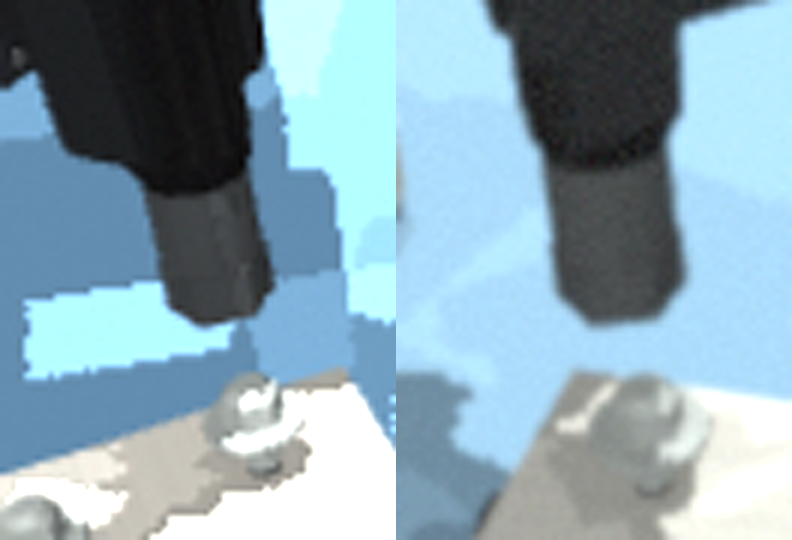

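Scene and side both show the driver about 15 mm above the screw, but aimed a few mm off: the screw appears to the right of the driver's axis in both. Next I measure the relative offset inside those same cameras.

```bash
python3 - <<'E'
from h import *
a,b=cam("scene"),cam("side")
M=tri((a,(198.5,214.3)),(b,(246.3,248.2))); S=tri((a,(204.2,234.3)),(b,(251.3,270.1)))
for n,X,u,v in (("mouth",M,(198.5,214.3),(246.3,248.2)),("screw",S,(204.2,234.3),(251.3,270.1))): print(n,X.round(4),proj(a,X)-u,proj(b,X)-v)
s=robot.sense(); yw=s["orientation"][2]; d=(S-M); print("delta",d.round(4),"tool",d[:2]@[np.cos(yw),np.sin(yw)],d[:2]@[np.sin(yw),-np.cos(yw)]); print("mouth rel TCP",(M-s["ee_pos"]).round(4))
# tcp-based prediction of mouth at e=0,-4mm
for e in (0,-.004):
    X=s["ee_pos"]+e*np.array([np.cos(yw),np.sin(yw),0])-[0,0,.075]; print(e,proj(a,X),proj(b,X))
# dark edges of the shaft in both: rows
for c,C in (("scene",a),("side",b)):
    im=np.load(c+"5.npy").astype(int); X=s["ee_pos"]
    for dz in (.045,.055,.065):
        p=proj(C,X-[0,0,dz])[0]; r=int(round(p[1])); L=int(p[0])-20; k=np.nonzero(im[r,L:L+40].max(1)<75)[0]; print(c,dz,p.round(1),r,L+k.min(),L+k.max(),len(k))
E
```

```text
mouth [ 0.4903 -0.169   0.1113] [[ 0.03770571 -0.1988925 ]] [[0.08458664 0.23100779]]
screw [ 0.4935 -0.1686  0.0735] [[ 0.07539839 -0.34407588]] [[0.14882684 0.39667725]]
delta [ 0.0032  0.0004 -0.0378] tool -0.0030534194919092364 -0.0009771723308897207
mouth rel TCP [ 0.0022  0.0012 -0.0738]
0 [[197.21273631 214.46530667]] [[244.62864136 249.84369165]]
-0.004 [[199.48289567 214.95265565]] [[247.6399148  248.84420844]]
scene 0.045 [193.5 198.4] 198 186 204 19
scene 0.055 [194.7 203.8] 204 188 205 18
scene 0.065 [196.  209.2] 209 188 206 19
side 0.045 [242.4 230.8] 231 235 254 20
side 0.055 [243.1 237.3] 237 236 254 19
side 0.065 [243.9 243.6] 244 236 255 20
```

>>> {"api": "jog_arm", "payload": {"rows": [[[-0.006, -0.002, 0.03, 0, 0, 0, 1], [-0.006, -0.002, 0.06, 0, 0, 0, 1], [-0.006, -0.002, 0.067, 0, 0, 0, 1], [-0.006, -0.002, 0.067, 0, 0, 0, 1]]]}}

```text
t: 8.05
ee_pos: [0.4894, -0.1698, 0.1638]
orientation: [3.14, -0.001, -2.712]
force: [-0.4, 0.0, -0.8]
opening: 0.0291
grasp_force: 44.9
```

>>> {"api": "jog_arm", "payload": {"rows": [[[0, 0, 0.005, 0, 0, 0, 1], [0, 0, 0.01, 0, 0, 0, 1], [0, 0, 0.013, 0, 0, 0, 1], [0, 0, 0.013, 0, 0, 0, 1]]]}}

```text
t: 8.45
ee_pos: [0.4895, -0.1699, 0.1605]
orientation: [3.142, -0.0, -2.712]
force: [0.5, -1.2, -1.3]
opening: 0.0289
grasp_force: 44.9
```

>>> {"api": "jog_arm", "payload": {"rows": [[[0, 0, 0.005, 0, 0, 0, 1], [0, 0, 0.01, 0, 0, 0, 1], [0, 0, 0.01, 0, 0, 0, 1]]]}}

```text
t: 8.75
ee_pos: [0.4895, -0.1699, 0.1573]
orientation: [3.141, -0.0, -2.712]
force: [0.7, -0.1, -1.3]
opening: 0.0291
grasp_force: 44.9
```

>>> {"api": "jog_arm", "payload": {"rows": [[[0, 0, 0.005, 0, 0, 0, 1], [0, 0, 0.007, 0, 0, 0, 1], [0, 0, 0.007, 0, 0, 0, 1]]]}}

```text
t: 9.05
ee_pos: [0.4895, -0.1699, 0.1553]
orientation: [3.141, -0.0, -2.712]
force: [-0.6, 0.4, -1.3]
opening: 0.0289
grasp_force: 44.9
```

>>> {"api": "jog_arm", "payload": {"rows": [[[0, 0, 0.005, 0, 0, 0, 1], [0, 0, 0.007, 0, 0, 0, 1], [0, 0, 0.007, 0, 0, 0, 1]]]}}

```text
t: 9.35
ee_pos: [0.4897, -0.17, 0.1533]
orientation: [-3.141, 0.0, -2.712]
force: [0.9, 0.1, -1.9]
opening: 0.0289
grasp_force: 44.9
```

>>> {"api": "jog_arm", "payload": {"rows": [[[0, 0, 0.003, 0, 0, 0, 1], [0, 0, 0.005, 0, 0, 0, 1], [0, 0, 0.005, 0, 0, 0, 1]]]}}

```text
t: 9.65
ee_pos: [0.4897, -0.17, 0.1519]
orientation: [-3.141, 0.0, -2.712]
force: [1.2, -0.9, -1.4]
opening: 0.0289
grasp_force: 44.9
```

>>> {"api": "jog_arm", "payload": {"rows": [[[0, 0, 0.003, 0, 0, 0, 1], [0, 0, 0.005, 0, 0, 0, 1], [0, 0, 0.005, 0, 0, 0, 1]]]}}

```text
t: 9.95
ee_pos: [0.4896, -0.17, 0.1503]
orientation: [-3.141, 0.0, -2.712]
force: [2.2, -0.6, -1.6]
opening: 0.0291
grasp_force: 44.9
```

>>> {"api": "jog_arm", "payload": {"rows": [[[-0.003, 0, 0.003, 0, 0, 0, 1], [-0.003, 0, 0.005, 0, 0, 0, 1], [-0.003, 0, 0.005, 0, 0, 0, 1]]]}}

```text
t: 10.25
ee_pos: [0.4902, -0.1696, 0.1487]
orientation: [3.141, -0.0, -2.712]
force: [-0.3, -1.2, -1.4]
opening: 0.029
grasp_force: 44.9
```

>>> {"api": "jog_arm", "payload": {"rows": [[[0, 0, 0.003, 0, 0, 0, 1], [0, 0, 0.005, 0, 0, 0, 1], [0, 0, 0.005, 0, 0, 0, 1]]]}}

```text
t: 10.55
ee_pos: [0.4903, -0.1696, 0.1472]
orientation: [3.141, -0.0, -2.712]
force: [0.3, -0.6, -1.3]
opening: 0.0293
grasp_force: 44.9
```

>>> {"api": "jog_arm", "payload": {"rows": [[[0, 0, 0.003, 0, 0, 0, 1], [0, 0, 0.006, 0, 0, 0, 1], [0, 0, 0.006, 0, 0, 0, 1]]]}}

```text
t: 10.85
ee_pos: [0.4904, -0.1696, 0.1457]
orientation: [-3.141, 0.0, -2.712]
force: [0.2, -0.5, 1.6]
opening: 0.0287
grasp_force: 44.9
```

>>> {"api": "jog_arm", "payload": {"rows": [[[0, 0, 0.003, 0, 0, 0, 1], [0, 0, 0.006, 0, 0, 0, 1], [0, 0, 0.006, 0, 0, 0, 1]]]}}

```text
t: 11.15
ee_pos: [0.4904, -0.1696, 0.1437]
orientation: [-3.142, 0.0, -2.712]
force: [0.7, -0.6, 1.0]
opening: 0.0291
grasp_force: 44.9
```

>>> {"api": "jog_arm", "payload": {"rows": [[[0, 0, 0.003, 0, 0, 0, 1], [0, 0, 0.005, 0, 0, 0, 1], [0, 0, 0.005, 0, 0, 0, 1]]]}}

```text
t: 11.45
ee_pos: [0.4905, -0.1696, 0.1426]
orientation: [-3.141, 0.0, -2.712]
force: [-1.3, -0.3, 6.4]
opening: 0.0291
grasp_force: 44.9
```

>>> {"api": "jog_arm", "payload": {"rows": [[[0, 0, 0.003, 0, 0, 0, 1], [0, 0, 0.005, 0, 0, 0, 1], [0, 0, 0.005, 0, 0, 0, 1]]]}}

```text
t: 11.75
ee_pos: [0.4906, -0.1696, 0.1422]
orientation: [-3.14, 0.001, -2.712]
force: [-3.1, 0.7, 15.9]
opening: 0.0289
grasp_force: 45.0
```

The socket is seated and the clip bears at TCP z ≈ 0.142. The grasp is about 3 mm off the driver's axis, so I unload, reopen, re-centre and regrip before turning.

>>> {"api": "jog_arm", "payload": {"rows": [[[0, 0, -0.007, 0, 0, 0, 1], [0, 0, -0.007, 0, 0, 0, 1], [0, 0, -0.007, 0, 0, 0, 0.5], [0, 0, -0.007, 0, 0, 0, 0.5], [0, 0, -0.007, 0, 0, 0, 0.5], [0, 0, -0.007, 0, 0, 0, 0.5], [-0.005, 0, -0.007, 0, 0, 0, 0.5], [-0.01, 0, -0.007, 0, 0, 0, 0.5], [-0.01, 0, -0.007, 0, 0, 0, 0.5]]]}}

```text
t: 12.65
ee_pos: [0.4933, -0.1682, 0.1428]
orientation: [3.142, 0.0, -2.712]
force: [0.2, -0.2, -0.1]
opening: 0.0439
grasp_force: 0.0
```

```bash
python3 - <<'E'
from h import *
s=robot.sense(); print(s["t"],s["q"].round(3),s["ee_pos"],s["force"],s["moment"])
C=cam("wrist"); im=eyes.read_camera("wrist"); cv2.imwrite("pics/w6.png",im[:,:,::-1]); t=[im[150:390,160:480,::-1]]
for c in ("scene","side"):
    D=cam(c); i2=eyes.read_camera(c); np.save(c+"6.npy",i2); k=proj(D,[.493,-.168,.1])[0].astype(int); t.append(i2[k[1]-60:k[1]+60,k[0]-80:k[0]+80,::-1])
t=[cv2.resize(t[0],(400,300)),*(cv2.resize(x,(400,300),interpolation=cv2.INTER_CUBIC) for x in t[1:])]
cv2.imwrite("pics/t6.png",cv2.convertScaleAbs(np.vstack([np.hstack(t[1:]),np.hstack([t[0],t[0]*0])]),alpha=1.6))
E
```

```text
12.65 [-0.556  0.447  1.556  0.     1.139 -2.556] [ 0.49325518 -0.16819606  0.14282999] [ 0.21350094 -0.1839831  -0.14065853] [ 0.13500796 -0.09477417 -0.01002516]
```

View pics/t6.png

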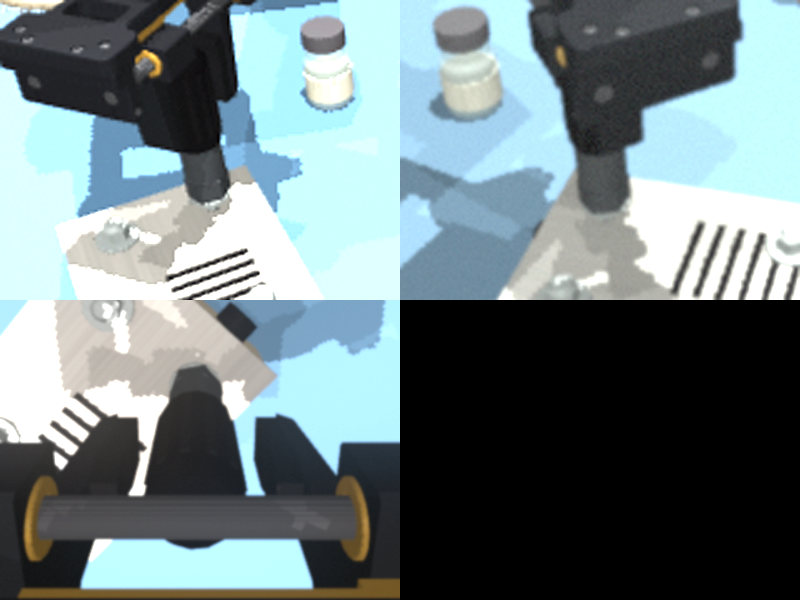

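The driver stands upright, fully seated over the hexagon and centred between the fingers; nothing else has moved. Regripping and pressing.

>>> {"api": "jog_arm", "payload": {"rows": [[[0, 0, 0, 0, 0, 0, 1], [0, 0, 0, 0, 0, 0, 1], [0, 0, 0, 0, 0, 0, 1], [0, 0, 0, 0, 0, 0, 1], [0, 0, 0, 0, 0, 0, 1]]]}}

```text
t: 13.3
ee_pos: [0.4931, -0.1684, 0.1429]
orientation: [-3.141, 0.0, -2.712]
force: [-0.4, -1.6, 0.1]
opening: 0.0291
grasp_force: 45.0
```

>>> {"api": "jog_arm", "payload": {"rows": [[[0, 0, 0.002, 0, 0, 0, 1], [0, 0, 0.003, 0, 0, 0, 1], [0, 0, 0.003, 0, 0, 0, 1], [0, 0, 0.003, 0, 0, 0, 1]]]}}

```text
t: 13.7
ee_pos: [0.4933, -0.1684, 0.1427]
orientation: [-3.141, 0.001, -2.712]
force: [-1.7, 0.3, 6.0]
opening: 0.0287
grasp_force: 45.0
```

>>> {"api": "jog_arm", "payload": {"rows": [[[0, 0, 0.002, 0, 0, 0, 1], [0, 0, 0.0028, 0, 0, 0, 1], [0, 0, 0.0028, 0, 0, 0, 1], [0, 0, 0.0028, 0, 0, 0, 1]]]}}

```text
t: 14.1
ee_pos: [0.4934, -0.1685, 0.1426]
orientation: [-3.14, 0.001, -2.712]
force: [-2.7, 1.5, 13.9]
opening: 0.029
grasp_force: 45.0
```

```bash
python3 -c "
from h import *
s=robot.sense(); print(s['t'],s['q'].round(3),s['ee_pos'].round(5),s['force'].round(2),s['moment'].round(3))"
```

```text
14.1 [-0.556  0.447  1.557 -0.     1.136 -2.556] [ 0.49339 -0.16845  0.1426 ] [-2.69  1.47 13.86] [0.368 0.592 0.027]
```

>>> {"api": "jog_arm", "payload": {"rows": [[[0, 0, -0.0009, 0, 0, 0, 1], [0, 0, -0.0009, 0, 0, 0.15, 1], [0, 0, -0.0009, 0, 0, 0.35, 1], [0, 0, -0.0009, 0, 0, 0.55, 1], [0, 0, -0.0009, 0, 0, 0.75, 1], [0, 0, -0.0009, 0, 0, 0.8, 1]]]}}

```text
t: 14.7
ee_pos: [0.4936, -0.1686, 0.1426]
orientation: [-3.14, 0.002, -3.115]
force: [-0.7, -0.5, 9.3]
opening: 0.029
grasp_force: 45.0
```

```bash
cat > st.py <<'E'
from h import *
s=robot.sense(); y=s['orientation'][2]; f=s['force']
print(round(s['t'],2),"q6",s['q'][5].round(3),s['ee_pos'].round(5),"yaw",round(y,3),"f",f.round(2),"tool fx,fy",(f[:2]@[np.cos(y),np.sin(y)]).round(2),(f[:2]@[np.sin(y),-np.cos(y)]).round(2),"m",s['moment'].round(3))
E
python3 st.py
```

```text
14.7 q6 -2.153 [ 0.49357 -0.16856  0.14256] yaw -3.115 f [-0.74 -0.54  9.26] tool fx,fy 0.75 -0.52 m [0.144 0.096 0.112]
```

>>> {"api": "jog_arm", "payload": {"rows": [[[0, 0, 0.0008, 0, 0, 0, 1], [0, 0, 0.001, 0, 0, 0.25, 1], [0, 0, 0.0012, 0, 0, 0.5, 1], [0, 0, 0.0015, 0, 0, 0.75, 1], [0, 0, 0.0017, 0, 0, 1, 1], [0, 0, 0.0017, 0, 0, 1, 1]]]}}

```text
t: 15.3
ee_pos: [0.4937, -0.1688, 0.1423]
orientation: [-3.141, 0.003, 2.667]
force: [-0.3, -0.8, 11.4]
opening: 0.0288
grasp_force: 45.0
```

```bash
python3 st.py
```

```text
15.3 q6 -1.653 [ 0.49375 -0.16877  0.14229] yaw 2.667 f [-0.27 -0.84 11.41] tool fx,fy -0.14 -0.88 m [-0.075  0.125 -0.04 ]
```

>>> {"api": "jog_arm", "payload": {"rows": [[[0, 0, 0.0002, 0, 0, 0.25, 1], [0, 0, 0.0004, 0, 0, 0.5, 1], [0, 0, 0.0006, 0, 0, 0.75, 1], [0, 0, 0.0008, 0, 0, 1, 1], [0, 0, 0.0008, 0, 0, 1, 1]]]}}

```text
t: 15.8
ee_pos: [0.4937, -0.1689, 0.1421]
orientation: [3.141, 0.003, 2.167]
force: [-1.5, -1.8, 10.5]
opening: 0.0291
grasp_force: 45.0
```

```bash
python3 st.py
```

```text
15.8 q6 -1.153 [ 0.49374 -0.16894  0.14206] yaw 2.167 f [-1.54 -1.81 10.54] tool fx,fy -0.64 -2.29 m [-0.25   0.168 -0.081]
```

>>> {"api": "jog_arm", "payload": {"rows": [[[0, 0, 0.0004, 0, 0, 0.25, 1], [0, 0, 0.0006, 0, 0, 0.5, 1], [0, 0, 0.0008, 0, 0, 0.75, 1], [0, 0, 0.001, 0, 0, 1, 1], [0, 0, 0.001, 0, 0, 1, 1]]]}}

```text
t: 16.3
ee_pos: [0.4937, -0.1691, 0.1418]
orientation: [3.139, 0.003, 1.667]
force: [-1.4, -2.2, 10.8]
opening: 0.029
grasp_force: 45.0
```

>>> {"api": "jog_arm", "payload": {"rows": [[[0, 0, 0.0003, 0, 0, 0.25, 1], [0, 0, 0.0005, 0, 0, 0.5, 1], [0, 0, 0.0007, 0, 0, 0.75, 1], [0, 0, 0.0009, 0, 0, 1, 1], [0, 0, 0.0009, 0, 0, 1, 1]]]}}

```text
t: 16.8
ee_pos: [0.4936, -0.1692, 0.1415]
orientation: [3.138, 0.002, 1.167]
force: [-2.2, -1.9, 11.4]
opening: 0.0293
grasp_force: 45.0
```

```bash
python3 st.py
```

```text
16.8 q6 -0.153 [ 0.49362 -0.16917  0.14155] yaw 1.167 f [-2.2  -1.86 11.42] tool fx,fy -2.58 -1.3 m [-0.461  0.439 -0.026]
```

>>> {"api": "jog_arm", "payload": {"rows": [[[-0.0008, -0.0004, 0.0002, 0, 0, 0.25, 1], [-0.0008, -0.0004, 0.0004, 0, 0, 0.5, 1], [-0.0008, -0.0004, 0.0006, 0, 0, 0.75, 1], [-0.0008, -0.0004, 0.0008, 0, 0, 1, 1], [-0.0008, -0.0004, 0.0008, 0, 0, 1, 1]]]}}

```text
t: 17.3
ee_pos: [0.4934, -0.1694, 0.1413]
orientation: [3.138, -0.0, 0.667]
force: [-2.2, -3.0, 11.0]
opening: 0.029
grasp_force: 45.0
```

>>> {"api": "jog_arm", "payload": {"rows": [[[0, 0, 0.0002, 0, 0, 0.25, 1], [0, 0, 0.0004, 0, 0, 0.5, 1], [0, 0, 0.0006, 0, 0, 0.75, 1], [0, 0, 0.0008, 0, 0, 1, 1], [0, 0, 0.0008, 0, 0, 1, 1]]]}}

```text
t: 17.8
ee_pos: [0.4933, -0.1693, 0.1411]
orientation: [3.139, -0.001, 0.167]
force: [-2.6, -2.2, 12.0]
opening: 0.0289
grasp_force: 45.0
```

```bash
python3 st.py
```

```text
17.8 q6 0.847 [ 0.49327 -0.16932  0.14109] yaw 0.167 f [-2.65 -2.16 11.97] tool fx,fy -2.97 1.69 m [-0.463  0.665 -0.072]
```

>>> {"api": "jog_arm", "payload": {"rows": [[[-0.001, 0.0005, 0.0002, 0, 0, 0.25, 1], [-0.001, 0.0005, 0.0004, 0, 0, 0.5, 1], [-0.001, 0.0005, 0.0006, 0, 0, 0.75, 1], [-0.001, 0.0005, 0.0007, 0, 0, 1, 1], [-0.001, 0.0005, 0.0007, 0, 0, 1, 1]]]}}

```text
t: 18.3
ee_pos: [0.493, -0.1694, 0.1408]
orientation: [3.14, -0.003, -0.333]
force: [-1.6, -2.0, 12.3]
opening: 0.029
grasp_force: 45.0
```

>>> {"api": "jog_arm", "payload": {"rows": [[[0, 0, 0.0002, 0, 0, 0.25, 1], [0, 0, 0.0004, 0, 0, 0.5, 1], [0, 0, 0.0006, 0, 0, 0.75, 1], [0, 0, 0.0008, 0, 0, 1, 1], [0, 0, 0.0008, 0, 0, 1, 1]]]}}

```text
t: 18.8
ee_pos: [0.4929, -0.1692, 0.1406]
orientation: [3.141, -0.003, -0.833]
force: [-2.2, -0.9, 12.9]
opening: 0.0288
grasp_force: 45.0
```

```bash
python3 st.py
```

```text
18.8 q6 1.846 [ 0.49286 -0.16921  0.14058] yaw -0.833 f [-2.2  -0.87 12.86] tool fx,fy -0.84 2.21 m [-0.076  0.774 -0.083]
```

>>> {"api": "jog_arm", "payload": {"rows": [[[0, 0, 0, 0, 0, 0.25, 1], [0, 0, 0.0001, 0, 0, 0.5, 1], [0, 0, 0.0003, 0, 0, 0.75, 1], [0, 0, 0.0005, 0, 0, 1, 1], [0, 0, 0.0005, 0, 0, 1, 1]]]}}

```text
t: 19.3
ee_pos: [0.4928, -0.169, 0.1403]
orientation: [-3.141, -0.002, -1.333]
force: [-2.5, 0.1, 12.3]
opening: 0.029
grasp_force: 45.0
```

>>> {"api": "jog_arm", "payload": {"rows": [[[0, 0, 0.0002, 0, 0, 0.25, 1], [0, 0, 0.0003, 0, 0, 0.5, 1], [0, 0, 0.0005, 0, 0, 0.7, 1], [0, 0, 0.0005, 0, 0, 0.7, 1]]]}}

```text
t: 19.7
ee_pos: [0.4928, -0.1689, 0.1402]
orientation: [-3.14, -0.001, -1.682]
force: [-3.0, 0.8, 12.6]
opening: 0.0288
grasp_force: 45.0
```

```bash
python3 st.py
```

```text
19.7 q6 2.695 [ 0.49282 -0.16885  0.14018] yaw -1.682 f [-3.02  0.83 12.64] tool fx,fy -0.49 3.09 m [ 0.223  0.66  -0.006]
```

First stroke is done: about 5.0 rad, 2.4 mm cut. Now unload, open, rewind the wrist 1.6 rad, and regrip.

>>> {"api": "jog_arm", "payload": {"rows": [[[0, 0, -0.006, 0, 0, 0, 1], [0, 0, -0.0065, 0, 0, 0, 1], [0, 0, -0.0065, 0, 0, 0, 0.5], [0, 0, -0.0065, 0, 0, 0, 0.5], [0, 0, -0.0065, 0, 0, 0, 0.5], [0, 0.0013, -0.0065, 0, 0, 0, 0.5]]]}}

```text
t: 20.3
ee_pos: [0.4922, -0.1686, 0.1407]
orientation: [3.141, 0.0, -1.679]
force: [0.0, -0.3, -0.3]
opening: 0.0441
grasp_force: 0.0
```

>>> {"api": "jog_arm", "payload": {"rows": [[[0, 0, 0, 0, 0, -0.25, 0.5], [0, 0, 0, 0, 0, -0.5, 0.5], [0, 0, 0, 0, 0, -0.8, 0.5], [0, 0, 0, 0, 0, -0.8, 0.5]]]}}

```text
t: 20.7
ee_pos: [0.4922, -0.1686, 0.1408]
orientation: [3.142, 0.0, -1.278]
force: [-0.3, 0.0, -0.8]
opening: 0.0439
grasp_force: 0.0
```

>>> {"api": "jog_arm", "payload": {"rows": [[[0, 0, 0, 0, 0, -0.25, 0.5], [0, 0, 0, 0, 0, -0.5, 0.5], [0, 0, 0, 0, 0, -0.8, 0.5], [0, 0, 0, 0, 0, -0.8, 0.5]]]}}

```text
t: 21.1
ee_pos: [0.4922, -0.1686, 0.1408]
orientation: [3.142, 0.0, -0.882]
force: [-0.1, -0.1, -0.0]
opening: 0.0439
grasp_force: 0.0
```

>>> {"api": "jog_arm", "payload": {"rows": [[[0, 0, 0, 0, 0, -0.25, 0.5], [0, 0, 0, 0, 0, -0.5, 0.5], [0, 0, 0, 0, 0, -0.8, 0.5], [0, 0, 0, 0, 0, -0.8, 0.5]]]}}

```text
t: 21.5
ee_pos: [0.4922, -0.1686, 0.1408]
orientation: [-3.142, 0.0, -0.484]
force: [-0.1, -0.3, -0.2]
opening: 0.0439
grasp_force: 0.0
```

>>> {"api": "jog_arm", "payload": {"rows": [[[0, 0, 0, 0, 0, -0.25, 0.5], [0, 0, 0, 0, 0, -0.5, 0.5], [0, 0, 0, 0, 0, -0.8, 0.5], [0, 0, 0, 0, 0, -0.8, 0.5]]]}}

```text
t: 21.9
ee_pos: [0.4922, -0.1686, 0.1408]
orientation: [-3.142, 0.0, -0.085]
force: [0.4, -0.3, 0.1]
opening: 0.0443
grasp_force: 0.0
```

>>> {"api": "jog_arm", "payload": {"rows": [[[0, 0, 0, 0, 0, 0, 1], [0, 0, 0, 0, 0, 0, 1], [0, 0, 0, 0, 0, 0, 1], [0, 0, 0, 0, 0, 0, 1], [0, 0, 0, 0, 0, 0, 1]]]}}

```text
t: 22.4
ee_pos: [0.4922, -0.1687, 0.1408]
orientation: [3.141, -0.0, -0.08]
force: [0.2, -0.2, -0.2]
opening: 0.029
grasp_force: 45.0
```

```bash
python3 st.py
```

```text
22.4 q6 1.093 [ 0.49225 -0.16871  0.1408 ] yaw -0.08 f [ 0.21 -0.19 -0.25] tool fx,fy 0.22 0.18 m [-0.035  0.054 -0.039]
```

>>> {"api": "jog_arm", "payload": {"rows": [[[0, 0, 0.002, 0, 0, 0, 1], [0, 0, 0.004, 0, 0, 0, 1], [0, 0, 0.005, 0, 0, 0, 1], [0, 0, 0.005, 0, 0, 0, 1], [0, 0, 0.005, 0, 0, 0, 1]]]}}

```text
t: 22.9
ee_pos: [0.4925, -0.1688, 0.1406]
orientation: [3.141, -0.002, -0.08]
force: [-1.8, 1.7, 10.7]
opening: 0.029
grasp_force: 45.0
```

```bash
python3 st.py
```

```text
22.9 q6 1.093 [ 0.49253 -0.16877  0.14056] yaw -0.08 f [-1.8   1.75 10.71] tool fx,fy -1.93 -1.6 m [0.244 0.558 0.018]
```

>>> {"api": "jog_arm", "payload": {"rows": [[[0, 0, 0.0002, 0, 0, 0.25, 1], [0, 0, 0.0004, 0, 0, 0.5, 1], [0, 0, 0.0006, 0, 0, 0.75, 1], [0, 0, 0.0008, 0, 0, 1, 1], [0, 0, 0.0008, 0, 0, 1, 1]]]}}

```text
t: 23.4
ee_pos: [0.4927, -0.1686, 0.1403]
orientation: [-3.141, -0.002, -0.583]
force: [-1.0, 2.2, 11.5]
opening: 0.029
grasp_force: 45.0
```

>>> {"api": "jog_arm", "payload": {"rows": [[[0, 0, 0.0002, 0, 0, 0.25, 1], [0, 0, 0.0004, 0, 0, 0.5, 1], [0, 0, 0.0006, 0, 0, 0.75, 1], [0, 0, 0.0008, 0, 0, 1, 1], [0, 0, 0.0008, 0, 0, 1, 1]]]}}

```text
t: 23.9
ee_pos: [0.4929, -0.1685, 0.1401]
orientation: [-3.139, -0.002, -1.083]
force: [0.0, 2.8, 10.7]
opening: 0.0291
grasp_force: 45.0
```

```bash
python3 st.py
```

```text
23.9 q6 2.096 [ 0.49294 -0.16853  0.14011] yaw -1.083 f [ 0.04  2.85 10.7 ] tool fx,fy -2.5 -1.37 m [ 0.648  0.055 -0.058]
```

>>> {"api": "jog_arm", "payload": {"rows": [[[0, 0, 0.0003, 0, 0, 0.25, 1], [0, 0, 0.0005, 0, 0, 0.5, 1], [0, 0, 0.0007, 0, 0, 0.75, 1], [0, 0, 0.0009, 0, 0, 0.98, 1], [0, 0, 0.0009, 0, 0, 0.98, 1]]]}}

```text
t: 24.4
ee_pos: [0.4932, -0.1687, 0.1399]
orientation: [-3.138, -0.001, -1.573]
force: [1.2, 1.4, 10.3]
opening: 0.0292
grasp_force: 45.0
```

```bash
python3 st.py
```

```text
24.4 q6 2.586 [ 0.49316 -0.16869  0.13991] yaw -1.573 f [ 1.15  1.38 10.33] tool fx,fy -1.38 -1.15 m [ 0.585 -0.158 -0.064]
```

One full turn is made, with about 3.05 mm cut. Now unload, open and retreat upward.

>>> {"api": "jog_arm", "payload": {"rows": [[[0, 0, -0.004, 0, 0, 0, 1], [0, 0, -0.006, 0, 0, 0, 1], [0, 0, -0.006, 0, 0, 0, 0.3], [0, 0, -0.006, 0, 0, 0, 0.3], [0, 0, -0.006, 0, 0, 0, 0], [0, 0, -0.006, 0, 0, 0, 0], [0, 0, -0.006, 0, 0, 0, 0], [0, 0, -0.006, 0, 0, 0, 0], [0, 0, -0.1, 0, 0, 0, 0], [0, 0, -0.25, 0, 0, 0, 0], [0, 0, -0.4, 0, 0, 0, 0], [0, 0, -0.5, 0, 0, 0, 0], [0, 0, -0.5, 0, 0, 0, 0], [0, 0, -0.5, 0, 0, 0, 0]]]}}

```text
t: 25.8
ee_pos: [0.492, -0.1685, 0.2882]
orientation: [-3.142, -0.0, -1.569]
force: [-0.3, -0.6, -1.3]
opening: 0.0881
grasp_force: 0.0
```

```bash
python3 - <<'E'
exec(open("st.py").read())
P=np.array([.4925,-.1685,.0655])
for c in ("scene","side"):
    C=cam(c); im=eyes.read_camera(c).astype(int); old=np.load(c+"6.npy").astype(int)
    p=proj(C,[P+[0,0,.015],P+[0,0,.06],P+[0,0,.09]]); print(c,"pred axis",p.round(1).tolist())
    for q in p:
        r=int(round(q[1])); L=int(q[0])-18; k=np.nonzero(im[r,L:L+36].max(1)<75)[0]; print(r,(L+k.min()+L+k.max())/2,len(k))
E
```

```text
25.8 q6 2.582 [ 0.49205 -0.16853  0.28825] yaw -1.569 f [-0.31 -0.62 -1.3 ] tool fx,fy 0.62 0.31 m [0.113 0.046 0.007]
scene pred axis [[203.2, 230.2], [197.9, 207.0], [194.1, 190.5]]
230 203.0 17
207 197.5 22
190 194.0 23
side pred axis [[250.2, 266.5], [247.2, 239.2], [245.0, 219.6]]
266 250.0 19
239 247.0 25
220 244.5 26
```

Both cameras show the driver standing upright on the screw, its axis within half a pixel of vertical, and the gripper is clear. Handing in.

```bash
python3 -c "
from plant import robot
print(robot.sign_off())"
```

```text
the job is handed in; nothing more can be done
None
```

The loose screw was turned clockwise one full turn under roughly 11–15 N, cutting about 3 mm of thread by my estimate from how far the tool sank; the driver was left upright on it with the gripper clear, and the job was handed in at about 26 s (no verdict was returned).

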